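# Fish tins out from under a wire riser with a reacher and crate them

## Robot

A 6-joint arm with a two-finger parallel gripper is mounted at the origin on the work surface. World frame = base frame: x ahead of the robot, y to its left, z up, the work surface at z = 0. Lengths are in mm, angles in degrees, forces in N, time in s.
With the tool pointing down it reaches from about 300 to 850 mm from the base axis. Payload 4.2 kg.
Tool frame: the origin (TCP) lies at the centre of the arm's flange, where the gripper is bolted on; the fingertips stand 191 mm ahead of it and the grasp point (between the pads) lies 172 mm ahead of it; y points along the fingers, x is the direction in which the jaws open and shut, and the axes are right-handed (so a half turn about y gives the same grasp; the last joint's range is limited). The gripper opens to 91 mm and grips with 3 to 60 N. Pads are 32 mm wide; open, the fingers measure 118 mm over their backs; the gripper's body (76 mm by 178 mm) begins 60 mm behind the grasp point.
Start: joints at [-76.662, 18.312, 89.639, -0, 72.044, -1.146], TCP at [143.815, -556.723, 404.776] pointing down, gripper open.
Joint ranges: [-177.97, 177.97], [-48.28, 115.42], [12.27, 149.76], [-77.06, 257.06], [2.81, 150.46], [-146.56, 146.56]. Speed limits (degrees/s): [147.25, 147.25, 180, 180, 180, 180].

## Interface

Orientations are given as [roll, pitch, yaw] about the fixed x, y, z axes, in that order (R = Rz(yaw) Ry(pitch) Rx(roll)).
In Python, from workcell import env gives the robot as it stands.
- The arm moves only by the tool carry_out, never from a script. Its argument "increments" is a list of rows, each a list of 3 entries, a list of its own where there are three numbers: the turn, a rotation vector about the tool's x, y, z in rad, then the shift along the tool's x, y, z in mm, then the closure, from 0 (fully open) to 1 (shut). In form: [[[wx, wy, wz], [dx, dy, dz], claw], ...]. A call has 1 to 10 rows; each row is the pose to reach, as a shift and turn from the pose commanded when the call began, along the tool's axes at that moment; what a row does not reach only later rows make up. A row lasts 1/12 s, in which the tool goes at most 41.7 mm and 7.16 degrees, less where a joint would pass 70% of its speed; a pose out of reach is approached as far as the arm can. A call with a gripper value outside its range is refused whole. The fingers move at their own pace and stop on an object; "force" is the grip in N (left out, the last holds). Time passes only in rows, so rows that repeat a pose let the fingers close. It gives the time, the measured TCP pose, the force and the opening at its end, in the units of the state.
- env.state(): the state, without advancing time (a new reading comes with each control period).
- env.grab_frame(name): name is "scene" or "side" or "wrist"; returns a dict with "frame" (420x560x3 uint8, blue, green, red), "z_map" (420x560 float32, mm along the optical axis (not along the pixel's ray), 0 where there is no reading), "camera_matrix" (3x3 intrinsics, pixels), "k1" (the pictures are not rectified: a ray, as slopes to the right and down, at radius r is drawn at 1 + k1 r^2 times it, then the intrinsics apply), "rvec" (rotation vector, rad) and "tvec" (3), from world to camera coordinates, as OpenCV has them; the wrist camera has in their place "hand_eye" (4x4, takes a point from camera to tool coordinates, whose origin is the TCP and whose axes are the tool frame's). Camera axes: x right, y down, z forward; pixel columns grow to the right and rows downward; lengths in mm; the calibration is good to about 2 mm. A picture is of the moment at which its call begins: read the wrist's pose just before it.
- env.job_done(): hands the job in, once; it reports no verdict.
The state is a dict: "time_s": time; "qpos": joint angles; "qvel": joint speeds; "effort": joint torques, N m; "ee_pos": TCP position; "ee_rot": TCP orientation; "force": force on the tool from outside, world axes, zero at the start; "torque": the same for the moment, N m; "gripper_width": finger opening in mm.
Only numpy, scipy, OpenCV 4.12 (cv2) and the standard library are available. Lean on these libraries where they do the work, as an engineer would, in place of code of your own. Each camera call takes 0.05 s, during which the arm holds its last target. There are 200 camera calls.

## Task

Using the reacher from the yellow mat, squeeze its trigger to close the jaws on each tin under the low wire riser and draw it right out in front, one after another; do not touch a tin with the gripper while it is still under the riser. Stand every tin upright in its own empty cell of the divided crate, leaving the tin already there in its cell. Finish with the reacher lying flat on the mat, trigger released, and leave the bowl, tweezer rest and file stand where they are.

Things in the scene. Friction and masses are not known exactly. Their poses are not given: they have to be found in the camera images.
- reacher: Short pick-up reacher lying flat, 286 mm long, 42 mm high, 0.32 kg, balanced 12 mm ahead of its origin. Origin: underside of the handle's middle; x along the tool to the jaws (rear end x = -70 mm, jaw tips +216 mm), y to its left, z up. It can be carried or slid along the surface on its underside; jaws and handle then clear the riser's wires.
- trigger (a joint): Reacher trigger travel in m: 0 = released, jaws open; 0.014 = fully in. It springs back by itself; each jaw turns in 0.043 rad per mm. A grip of 4 to 9 N holds the tool with jaws open; 12 N starts the trigger, about 16 N brings the empty jaws together (near 12 mm); 25 to 40 N closes the jaws firmly on a tin.
- jaw_left: Left jaw, a 24 mm high bent aluminium finger turning level. Origin at its pivot, reacher (140, 18, 22) mm. Open, the pair is 103 mm wide outside, 89 mm inside, 85 mm between the inturned tips; closing, they cage a tin and hold it.
- jaw_right: Right jaw, the mirror image; pivot at reacher y = -18 mm.
- reacher_jaws (a point): Point fixed on the reacher midway between the jaws, at reacher (195, 0, 22) mm; the tool's blunt nose ends at x = 165 mm: bring it over a tin's axis before squeezing.
- reacher_grip (a point): Middle of the handle, reacher (0, 0, 21) mm. Fixed black bar on the left (outer face y = +29 mm, x -60 to +70) and aluminium trigger bar on the right (outer face y = -31, x -42 to +42), both 2 to 41 mm high: 60 mm across at rest, 46 with the trigger in. Grip both bars from above across y, within 20 mm of this point in x.
- mat: Fixed for the length of a run. Yellow hard silicone mat, 130 x 330 mm and only 1 mm thick, no obstacle to sliding things, where the reacher lies at the start. Origin: centre of its underside; y along its length.
- rack: Fixed low steel wire shelf riser, 350 mm long (x), 150 mm deep (y); top wires 93 to 99 mm high, 22 mm apart; legs at the four corners. Origin: centre of its footprint, on the surface. Open along its front, the -y side (edge at y = -75 mm); closed at the back (y = +72 mm) by a clear strip. Tins stand on the surface beneath, about y = 0 to 25 mm.
- crate: Fixed for the length of a run. Grey open crate 152 x 152 mm, 40 mm high, divided into 2 x 2 square cells of 70 mm; walls, dividers and floor are 4 mm thick. Origin: centre of its underside; cell centres at x, y = +-37 mm. One cell already holds a tin.
- tin1: Upright cylindrical aluminium lidded tin to be fetched, 44 mm across, 75 mm high, 0.12 kg, under the wire riser at the start. Origin: centre of its underside, z up. Two or three such tins are present; the others read None.
- tin2: Upright cylindrical aluminium lidded tin to be fetched, 44 mm across, 75 mm high, 0.12 kg, under the wire riser at the start. Origin: centre of its underside, z up. Two or three such tins are present; the others read None.
- tin3: Upright cylindrical aluminium lidded tin to be fetched, 44 mm across, 75 mm high, 0.12 kg, under the wire riser at the start. Origin: centre of its underside, z up. Two or three such tins are present; the others read None.
- stored1: Tin just like those, already standing in one cell of the crate. Only one of stored1 to stored4 is present; the others read None.
- stored2: Tin just like those, already standing in one cell of the crate. Only one of stored1 to stored4 is present; the others read None.
- stored3: Tin just like those, already standing in one cell of the crate. Only one of stored1 to stored4 is present; the others read None.
- stored4: Tin just like those, already standing in one cell of the crate. Only one of stored1 to stored4 is present; the others read None.
- bowl: Lidded ceramic bowl, 126 mm across, 88 mm high. Bystander. Origin: centre of its underside.
- file_stand: Slotted plastic stand 90 x 50 x 30 mm with an upright needle file, 145 mm high in all. Bystander. Origin: centre of its underside.
- tweezer_rest: Aluminium tweezer rest, 40 x 90 mm, 25 mm high, with tweezers. Bystander. Origin: centre of its underside.
Things that resemble listed ones, but are neither listed nor needed, are in the scene too. Leave any red look-alike of the crate alone.

How it is judged:
By the outcome, as a careful person would: the job done as asked, in the order asked, and still so for the second after the job is handed in, with the robot touching nothing.
Of tin1, tin2, tin3 only 2 to 3 are there at a start; the rules pass over those that are not, and their reading is None.
Of stored1, stored2, stored3, stored4 only 1 to 1 are there at a start; the rules pass over those that are not, and their reading is None.
At some moment in a run one of reacher may be knocked a few centimetres aside while the robot is not near it.
Once in a run the grip may slacken for a moment while it holds something.
It also fails if it takes over 210 s, if anything falls off the work surface, if the arm or the gripper's body presses on something with over 40 N, if the wrist force passes 120 N, or if a joint passes its speed limit or range.

## Working session

There is one attempt and no reset: what is moved stays moved. The work goes in short steps, Python scripts to look and compute and a tool call to move; the robot and the scene stay as the last step left them, time stands still between calls to the robot, and variables do not carry over. Pictures are saved under pics/ and viewed, about 12 in all and at most 16, crops included, and the job is handed in when it is done.

Besides the shell and the picture viewer there is one more tool, called after ">>>" as name(argument=value, ...) on one line, values as JSON. carry_out: Moves the arm, as the interface text tells. Its arguments: {"type":"object","properties":{"increments":{"type":"array","items":{"type":"array"}},"force":{"type":"number"}},"required":["increments"]}

```bash
ls; mkdir -p pics; cat > h.py <<'E'
import numpy as np, cv2
from scipy.spatial.transform import Rotation as R
from workcell import env
def grab(n):
    s=env.state(); f=env.grab_frame(n); f['s']=s; return f
def cam2world(f):
    T=np.eye(4)
    if 'hand_eye' in f:
        s=f['s']; T[:3,:3]=R.from_euler('xyz',s['ee_rot'],degrees=True).as_matrix(); T[:3,3]=s['ee_pos']
        return T@np.array(f['hand_eye'])
    Rm=cv2.Rodrigues(np.array(f['rvec'],float))[0]
    T[:3,:3]=Rm.T; T[:3,3]=-Rm.T@np.array(f['tvec'],float).ravel(); return T
def rays(f):
    K=np.array(f['camera_matrix']); h,w=f['z_map'].shape
    v,u=np.mgrid[:h,:w]; d=np.stack([(u-K[0,2])/K[0,0],(v-K[1,2])/K[1,1]],-1)
    s=d.copy()
    for _ in range(8): s=d/(1+f['k1']*(s**2).sum(-1,keepdims=True))
    return s
def cloud(f):
    s=rays(f); z=f['z_map'][...,None]; P=np.concatenate([s*z,z],-1); T=cam2world(f)
    W=P@T[:3,:3].T+T[:3,3]; W[f['z_map']<=0]=np.nan; return W
def topdown(f,x0,x1,y0,y1,res=1.0,zmin=-20,zmax=400):
    # rows: x decreasing downward ; cols: y decreasing to right (robot view)
    W=cloud(f); ok=np.isfinite(W[...,2])&(W[...,2]>zmin)&(W[...,2]<zmax)
    P=W[ok]; C=f['frame'][ok]; o=np.argsort(P[:,2]); P=P[o];C=C[o]
    H=int((x1-x0)/res);Wd=int((y1-y0)/res); im=np.zeros((H,Wd,3),np.uint8); hm=np.full((H,Wd),np.nan)
    r=((x1-P[:,0])/res).astype(int); c=((y1-P[:,1])/res).astype(int)
    k=(r>=0)&(r<H)&(c>=0)&(c<Wd); im[r[k],c[k]]=C[k]; hm[r[k],c[k]]=P[k,2]; return im,hm
E
python3 - <<'E'
from h import *
print(env.state())
a=[]
for n in('scene','side'):
    f=grab(n); cv2.imwrite(f'pics/{n}0.png',f['frame']); np.savez(f'{n}0.npz',W=cloud(f),im=f['frame']); T=cam2world(f); print(n,T[:3,3],T[:3,2],f['camera_matrix'][0][0],f['k1'])
f=grab('wrist'); print(f['hand_eye'],f['camera_matrix'])
E
```

```text
pics
{'time_s': 0.0, 'qpos': array([-7.66620508e+01,  1.83496493e+01,  8.97049532e+01, -1.95499586e-03,
        7.20443120e+01, -1.14633773e+00]), 'qvel': array([ 0.04654683, -0.02657203,  0.04876583,  0.05953303,  0.22387635,
        0.09321389]), 'effort': array([ 6.22377265e-04, -4.12459445e+01, -2.31972259e+01,  7.29446299e-02,
        4.56104719e-02, -1.32793698e-04]), 'ee_pos': array([ 143.76867553, -556.56088767,  403.94981285]), 'ee_rot': array([-89.99987948,   0.09893184, -75.51510863]), 'force': array([0.57706189, 0.15449673, 0.17308141]), 'torque': array([ 0.00851943, -0.03769836,  0.00242106]), 'gripper_width': 91.10209228766888}
scene [1273.52843008  418.37262162 1069.86554591] [-0.54796795 -0.33932821 -0.76458321] 534.5362009068875 0.06283441864098233
side [441.17952838 898.64459972 874.98179434] [ 0.09881597 -0.7544755  -0.64884677] 426.4920543906938 -0.01134762093093311
[[ 9.99999902e-01 -5.05353566e-06  4.42041222e-04  1.33863288e-01]
 [-4.29802022e-04 -2.45049320e-01  9.69510519e-01  2.05150547e+01]
 [ 1.03422445e-04 -9.69510614e-01 -2.45049299e-01  6.79314896e+01]
 [ 0.00000000e+00  0.00000000e+00  0.00000000e+00  1.00000000e+00]] [[294.41825361   0.         284.64414399]
 [  0.         294.41825361 210.48512966]
 [  0.           0.           1.        ]]
```

```bash
ls .
```

```text
h.py
pics
scene0.npz
side0.npz
```

View images.

View pics/scene0.png

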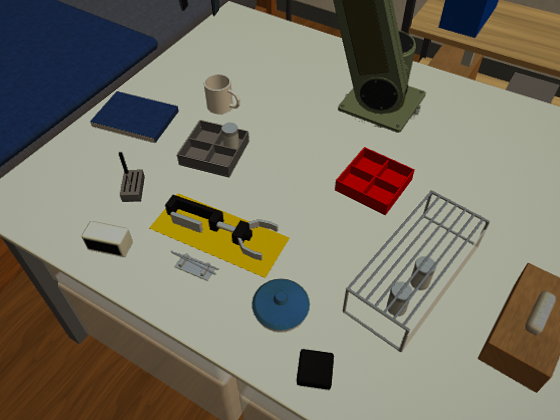

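View pics/side0.png

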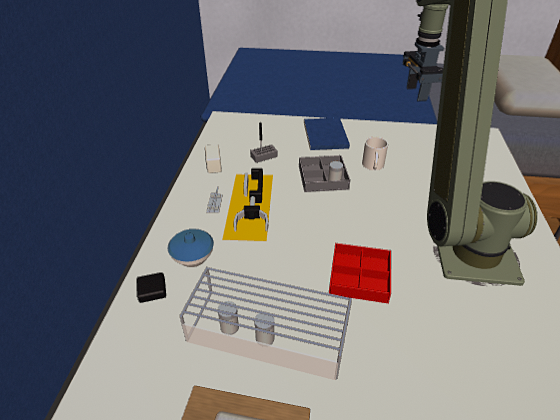

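Scene: grey crate (213,148) with one tin at (231,130); red look‑alike (375,180) to avoid; two tins under the riser (400,298), (424,272); reacher on mat (handle 190,212, jaws 265,240); bowl (281,303). Nothing else resembles the reacher (tweezers at 195,265 are silver and tiny). Now measure.

```bash
python3 - <<'E'
from h import *
S=np.load('scene0.npz'); D=np.load('side0.npz')
for n,d in(('scene',S),('side',D)):
    W,im=d['W'],d['im']; hsv=cv2.cvtColor(im,cv2.COLOR_BGR2HSV)
    Z=W[...,2]; H,s,v=hsv[...,0],hsv[...,1],hsv[...,2]
    def rect(nm,m):
        P=W[m][:,:2].astype(np.float32); r=cv2.minAreaRect(P); print(n,nm,m.sum(),np.round(r[0],1),np.round(r[1],1),round(r[2],1),'z',np.round(np.nanpercentile(W[m][:,2],[5,50,95]),1))
    rect('mat',(H>20)&(H<30)&(s>180)&(abs(Z)<8))
    print('table z',np.nanmedian(Z[abs(Z)<10]))
    rr=(H<8)|(H>172); red=rr&(s>200)&(Z>-5)&(Z<60)&(W[...,0]<650)&(W[...,0]>200); rect('red',red)
    # high clusters
    m=(Z>12)&(Z<160)&(W[...,0]>200)&(W[...,0]<1000)&(abs(W[...,1])<700)
    k,l,st,ce=cv2.connectedComponentsWithStats(m.astype(np.uint8))
    for i in range(1,k):
        if st[i,4]>60: print(np.round(ce[i]),end=' '); rect('c',l==i)
E
```

```text
scene mat 3646 [ 670.5 -137.5] [133.4 331.6] 4.4 z [-1.9  1.6  5.1]
table z 0.6457011478287313
scene red 3099 [466.   56.9] [199.5 507.3] 63.9 z [ 2.  15.3 39.9]
[219.  93.] scene c 990 [ 277.7 -408.2] [113.6  79.8] 59.9 z [19.3 61.2 89.9]
[135. 115.] scene c 2566 [ 449.1 -597.4] [162.3 214.3] 11.2 z [16.8 22.1 26.5]
[215. 146.] scene c 1895 [ 445.2 -312.7] [159.7 158.8] 12.5 z [14.  31.6 78.4]
[374. 179.] scene c 1723 [323.7 125.5] [154.1 160.9] 85.9 z [13.9 29.2 41.1]
[131. 182.] scene c 671 [ 668.8 -414.9] [95.2 50.6] 34.0 z [ 16.5  30.1 122.2]
[418. 269.] scene c 4685 [542.5 326.2] [153.4 362.8] 81.9 z [ 26.5  97.1 101.8]
[217. 222.] scene c 1900 [ 661.4 -143.6] [103.6 288.3] 7.5 z [14.9 33.1 42.9]
[107. 238.] scene c 1242 [ 839.8 -336.8] [ 53.8 102.1] 18.0 z [18.7 57.7 63.4]
[194. 263.] scene c 236 [ 784.2 -128. ] [ 35.6 125.7] 4.7 z [15.  22.3 26.2]
[528. 329.] scene c 6639 [550.5 579.3] [120.5 234.7] 86.5 z [ 28.6  80.3 103.7]
[281. 305.] scene c 2420 [787.1 114.4] [119.4 124.3] 28.3 z [53.4 65.1 79.6]
[315. 368.] scene c 1227 [859.6 241.4] [71.6 69.7] 23.4 z [21.  29.9 33.4]

[... 454 characters left out ...]
19.  59.6 65. ]
[325. 172.] side c 1250 [ 445.2 -314.8] [153.4 163.3] 11.8 z [14.2 33.2 80.1]
[253. 201.] side c 714 [ 663.9 -143. ] [ 98.1 285.4] 8.5 z [15.8 34.7 43.5]
[245. 183.] side c 88 [ 697.2 -215.9] [11.4 88.8] 7.2 z [14.1 41.4 44.9]
[214. 199.] side c 117 [ 784.8 -128.2] [ 34.8 126.6] 6.8 z [13.3 22.4 27.5]
[190. 247.] side c 1336 [786.7 115.6] [122.6 117.1] 6.6 z [39.2 65.  80.5]
[361. 271.] side c 1613 [326.4 123.5] [158.5 151.1] 86.4 z [14.1 29.9 41.8]
[264. 326.] side c 6501 [544.8 325.5] [154.4 358.3] 81.6 z [ 19.1  76.4 100.9]
[150. 286.] side c 701 [859.5 240.3] [70.7 71.4] 20.4 z [16.8 30.3 33.4]
[238. 407.] side c 2913 [549.8 549. ] [ 66.2 233.9] 88.3 z [ 77.8  80.2 103.1]
```

```bash
python3 - <<'E'
from h import *
from scipy.optimize import least_squares
S=np.load('scene0.npz'); D=np.load('side0.npz')
a=np.deg2rad(-8.2); c=np.array([543.5,326]); ex=np.array([np.cos(a),np.sin(a)]); ey=np.array([-ex[1],ex[0]])
for n,d in(('scene',S),('side',D)):
    W=d['W']; P=W[np.isfinite(W[...,2])]; q=np.c_[(P[:,:2]-c)@ex,(P[:,:2]-c)@ey,P[:,2]]
    # rack wires fit
    w=q[(q[:,2]>90)&(q[:,2]<104)&(abs(q[:,0])<220)&(abs(q[:,1])<100)]
    r=cv2.minAreaRect((w[:,:1]*ex+w[:,1:2]*ey+c).astype(np.float32)); print(n,'rack',np.round(r,1) if 0 else r)
    m=(q[:,2]>25)&(q[:,2]<82)&(abs(q[:,0])<150)&(abs(q[:,1])<55); t=q[m]
    g,L,cen=cv2.kmeans(t[:,:2].astype(np.float32),2,None,(3,50,.1),5,cv2.KMEANS_PP_CENTERS)
    for i in(0,1):
        p=t[L.ravel()==i]; top=p[p[:,2]>70]; side=p[(p[:,2]<68)]
        f=least_squares(lambda x:np.hypot(side[:,0]-x[0],side[:,1]-x[1])-22,cen[i],loss='soft_l1')
        print(len(p),'topmean',np.round(np.median(top,axis=0),1),len(top),'cyl',np.round(f.x,1),'world',np.round(c+f.x[0]*ex+f.x[1]*ey,1),len(side),f.cost)
    # crate tin + walls
    k=(P[:,2]>60)&(P[:,2]<82)&(np.hypot(P[:,0]-445,P[:,1]+313)<90); print('stored',np.round(np.median(P[k],axis=0),1),k.sum())
    k=(P[:,2]>34)&(P[:,2]<45)&(np.hypot(P[:,0]-445,P[:,1]+313)<115); print('crate',cv2.minAreaRect(P[k,:2].astype(np.float32)))
    k=(P[:,2]>14)&(P[:,2]<50)&(np.hypot(P[:,0]-661,P[:,1]+143)<170); Q=P[k]; 
    psi=np.deg2rad(97.5);fw=np.array([np.cos(psi),np.sin(psi)]);lf=np.array([-fw[1],fw[0]]);o=np.array([671.5,-215.8])
    x=(Q[:,:2]-o)@fw;y=(Q[:,:2]-o)@lf
    for x0 in range(-80,221,20):
        b=(x>=x0)&(x<x0+20)
        if b.sum()>5: print(x0,b.sum(),np.round(np.percentile(y[b],[2,50,98]),1),round(np.percentile(Q[b,2],95),1),end=' | ')
    print(np.percentile(x,[.5,99.5]))
E
```

```text
scene rack ((542.4742431640625, 325.23101806640625), (151.7994384765625, 362.4141540527344), 81.50341796875)
409 topmean [93.3 14.5 75.7] 261 cyl [91.2 11.6] world [635.4 324.5] 137 49.10336643444353
400 topmean [ 3.2 18.2 75.7] 220 cyl [ 0.4 17.1] world [546.3 342.9] 174 78.02118575550318
stored [ 411.  -276.8   77.4] 201
crate ((445.2472839355469, -312.8121032714844), (159.50601196289062, 158.7620086669922), 12.365304946899414)
-80 68 [-12.9  -0.9  25.8] 43.4 | -60 146 [-29.5  10.4  26.9] 43.2 | -40 136 [-32.8  13.2  27.1] 43.2 | -20 140 [-32.4  12.4  26.1] 44.7 | 0 148 [-117.1  -20.5   26.6] 43.8 | 20 171 [-119.6  -24.3   25.3] 43.9 | 40 159 [-138.5  -10.6   25.9] 43.2 | 60 184 [-123.5   -1.5   28.6] 43.1 | 80 78 [-127.2   -5.4    7.4] 32.0 | 100 116 [-140.7 -114.9    4.3] 32.6 | 120 154 [-130.6   -9.4   23.7] 39.1 | 140 215 [-37.6  -1.8  36.2] 38.9 | 160 145 [-48.5   1.6  48.1] 36.6 | 180 107 [-50.9  41.3  51.4] 36.8 | 200 95 [-50.3 -40.8  50.8] 35.9 | [-68.54141022 215.3144212 ]
side rack ((544.55859375, 323.9809875488281), (151.53448486328125, 358.3038635253906), 81.50797271728
[... 184 characters left out ...]
8274
stored [ 405.6 -270.2   77.2] 123
crate ((445.5358581542969, -313.8152160644531), (152.27391052246094, 162.52236938476562), 12.869880676269531)
-80 25 [-9.7  4.2 26.2] 44.3 | -60 67 [-24.3   4.2  28.3] 44.3 | -40 35 [-29.2  19.   28.7] 45.7 | -20 35 [-30.3  16.4  28.9] 44.8 | 0 34 [-118.3  -20.2   26.7] 44.6 | 20 57 [-120.1  -24.5   27.2] 44.5 | 40 63 [-137.8 -109.    27.6] 44.0 | 60 118 [-124.2    8.9   28. ] 43.4 | 80 31 [-127.8   -3.2    6.6] 33.0 | 100 48 [-140.6 -117.5    6.8] 33.7 | 120 70 [-131.    -0.8   23.7] 40.4 | 140 175 [-37.9  -0.3  36.4] 38.4 | 160 63 [-47.   -3.1  45.9] 37.3 | 180 29 [-49.  -43.2  49.2] 37.0 | 200 39 [-48.2  43.4  49.4] 38.2 | [-68.1832726  212.83143614]
```

Reacher ≈ origin (672,-216), yaw 97.5°. Tins (636,323) and (547.5,342). All sizes and heights agree with the description. Moving over the handle.

>>> carry_out(increments=[[[0,-0.36,0],[0,0,40],0],[[0,-0.72,0],[-99,0,298],0],[[0,-0.72,0],[-99,0,298],0],[[0,-0.72,0],[-99,0,298],0],[[0,-0.72,0],[-99,0,298],0],[[0,-0.72,0],[-99,0,298],0],[[0,-0.72,0],[-99,0,298],0],[[0,-0.72,0],[-99,0,298],0],[[0,-0.72,0],[-99,0,298],0],[[0,-0.72,0],[-99,0,298],0]], force=8)

```text
time_s: 0.98
ee_pos: [408.5, -385.5, 404.4]
ee_rot: [-90.0, 0.0, -34.1]
force: [0.1, 0.3, 0.3]
gripper_width: 91.6
```

>>> carry_out(increments=[[[0,-0.73,0],[122,0,290],0],[[0,-0.73,0],[122,0,290],0],[[0,-0.73,0],[122,0,290],0],[[0,-0.73,0],[122,0,290],0],[[0,-0.73,0],[122,0,290],0],[[0,-0.73,0],[122,0,290],0],[[0,-0.73,0],[122,0,290],0],[[0,-0.73,0],[122,0,290],0],[[0,-0.73,0],[122,0,290],0],[[0,-0.73,0],[122,0,290],0]])

```text
time_s: 1.82
ee_pos: [671.8, -216.0, 403.7]
ee_rot: [-90.0, 0.1, 7.6]
force: [-0.5, -0.2, -0.4]
gripper_width: 91.1
```

```bash
cat >> h.py <<'E'
def delta(target, t=None, s=None):
    """target world TCP, tool-x yaw t -> (wy, [dx,dy,dz]) from the measured pose"""
    s=s or env.state(); A=R.from_euler('xyz',s['ee_rot'],degrees=True); M=A.as_matrix(); cur=np.degrees(np.arctan2(M[1,0],M[0,0]))
    if t is None:t=cur
    D=A.inv().apply(np.array(target)-s['ee_pos']); print('t_s',round(s['time_s'],2),'pos',np.round(s['ee_pos'],1),'yaw',round(cur,2),'F',np.round(s['force'],1),'w',round(s['gripper_width'],1),'-> wy',round(float(np.radians(cur-t)),3),'shift',np.round(D,1))
def reacher(f,o=(672,-216),psi=97.5,zoff=0):
    """refine pose: dark+metal points 10..50mm high; report bars & extents in the guessed frame"""
    P=cloud(f); P=P[np.isfinite(P[...,2])]; p=np.deg2rad(psi); fw=np.array([np.cos(p),np.sin(p)]); lf=np.array([-fw[1],fw[0]])
    P=P[(P[:,2]>24)&(P[:,2]<50)]; x=(P[:,:2]-o)@fw; y=(P[:,:2]-o)@lf
    k=(abs(y)<65)&(x>-85)&(x<235); x,y=x[k],y[k]
    if k.sum()==0: print('none'); return
    print('x ext',np.round(np.percentile(x,[.3,99.7]),1))
    for a in range(-60,220,20):
        b=(x>=a)&(x<a+20)
        if b.sum()>10: print(a+10,b.sum(),np.round(np.percentile(y[b],[1,50,99]),1),end=' | ')
    print()
E
python3 - <<'E'
from h import *
f=grab('wrist'); cv2.imwrite('pics/w1.png',f['frame']); reacher(f); delta([672,-216,196],7.5)
im,hm=topdown(f,550,800,-330,50); cv2.imwrite('pics/td1.png',im)
E
```

```text
x ext [-70.9 207.3]
-50 368 [-28.1  14.4  29.6] | -30 331 [-29.3  17.   29.4] | -10 354 [-30.1  16.3  29. ] | 10 380 [-29.6  16.6  29.7] | 30 380 [-29.   16.6  29.5] | 50 390 [-8.9 17.4 29.1] | 70 466 [-8.8  7.1 28.8] | 90 230 [-5.5  1.5  8.5] | 110 234 [-6.1  1.5  8.4] | 130 881 [-23.    1.5  25.8] | 150 834 [-40.6   1.6  43.9] | 170 330 [-47.7  -2.2  49.5] | 190 300 [-50.3 -42.3  51.5] | 210 143 [-49.   43.4  51.3] | 
t_s 1.87 pos [ 671.  -216.7  404.1] yaw 7.5 F [-0.2 -0.  -0.1] w 91.0 -> wy 0.0 shift [  1.5 208.1   0.7]
```

View pics/w1.png

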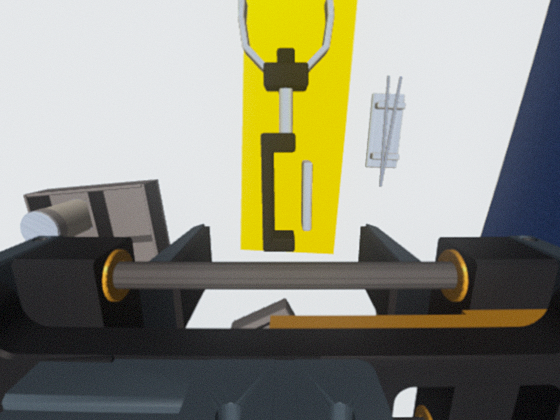

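Wrist view: black fixed bar at (268,195), aluminium trigger (307,195), jaws (285,40); crate with tin at left, tweezers right (388,130). Choice confirmed; pose agrees within 1 mm. Descend and grip at 8 N.

>>> carry_out(increments=[[[0,0,0],[0,40,0],0],[[0,0,0],[0,80,0],0],[[0,0,0],[0,115,0],0],[[0,0,0],[0,145,0],0],[[0,0,0],[0,170,0],0],[[0,0,0],[0,190,0],0],[[0,0,0],[0,202,0],0],[[0,0,0],[0,207,0],0],[[0,0,0],[0,208,0],0],[[0,0,0],[0,208,0],0]], force=8)

```text
time_s: 2.7
ee_pos: [671.7, -216.2, 197.9]
ee_rot: [-90.1, -0.1, 7.5]
force: [0.3, -0.3, 0.2]
gripper_width: 91.2
```

>>> carry_out(increments=[[[0,0,0],[0,0,0],1],[[0,0,0],[0,0,0],1],[[0,0,0],[0,0,0],1],[[0,0,0],[0,0,0],1],[[0,0,0],[0,0,0],1],[[0,0,0],[0,0,0],1],[[0,0,0],[0,0,0],1],[[0,0,0],[0,0,0],1]], force=8)

```text
time_s: 3.37
ee_pos: [672.0, -215.3, 197.3]
ee_rot: [-90.0, -0.1, 7.6]
force: [0.8, 1.1, 3.1]
gripper_width: 60.1
```

>>> carry_out(increments=[[[0,0,0],[0,-3,0],1],[[0,0.02,0],[-3,-4,10],1],[[0,0.05,0],[-10,-4,30],1],[[0,0.09,0],[-18,-4,60],1],[[0,0.13,0],[-27,-4,92],1],[[0,0.17,0],[-36,-4,125],1],[[0,0.21,0],[-45,-4,155],1],[[0,0.25,0],[-52,-4,182],1],[[0,0.27,0],[-57,-4,200],1],[[0,0.28,0],[-59,-4,208],1]], force=8)

```text
time_s: 4.2
ee_pos: [584.0, -14.8, 200.0]
ee_rot: [-90.0, 0.2, -8.4]
force: [0.1, -0.0, -3.2]
gripper_width: 59.9
```

>>> carry_out(increments=[[[0,0,0],[0,0,0],1],[[0,0,0],[0,0,0],1],[[0,0,0],[0,0,0],1]])

```text
time_s: 4.45
ee_pos: [586.4, -17.9, 200.6]
ee_rot: [-90.0, -0.0, -8.5]
force: [-0.0, 0.0, -2.5]
gripper_width: 59.8
```

```bash
python3 - <<'E'
from h import *
f=grab('wrist'); cv2.imwrite('pics/w2.png',f['frame'])
g=grab('scene'); np.savez('scene1.npz',W=cloud(g),im=g['frame'])
s=env.state(); o=s['ee_pos'][:2]
reacher(f,o,81.6); delta([607.8,130.4,200.5],-8.4)
W=cloud(f); P=W[np.isfinite(W[...,2])]
fw=np.array([np.cos(np.deg2rad(81.6)),np.sin(np.deg2rad(81.6))]);lf=np.array([-fw[1],fw[0]])
k=(P[:,2]>70)&(P[:,2]<84)&(P[:,1]>280)&(P[:,1]<400); T=P[k]
print(k.sum()); 
for c in((636,323),(547.5,342)):
    d=np.hypot(T[:,0]-c[0],T[:,1]-c[1])<35; print(d.sum(),np.round(T[d].mean(0),1) if d.sum() else '', np.round(np.percentile(T[d],[2,98],axis=0),1) if d.sum() else '')
E
```

```text
x ext [-25.3 124.8]
-30 380 [-28.8  16.7  30.5] | -10 1147 [-29.6  17.2  30.9] | 10 2197 [-39.   16.6  40.1] | 30 2346 [-28.7  16.5  30. ] | 50 2485 [-8.6 16.6 30. ] | 70 2790 [-8.9  7.1 29.4] | 90 1435 [-6.2  1.2  9. ] | 110 1621 [-6.5  1.5  9.2] | 130 2404 [-22.6   1.   25. ] | 
t_s 4.55 pos [586.4 -18.1 200.6] yaw -8.55 F [ 0.1  0.3 -3.2] w 59.9 -> wy -0.003 shift [-9.000e-01  1.000e-01  1.501e+02]
0
0  
0
```

View pics/w2.png

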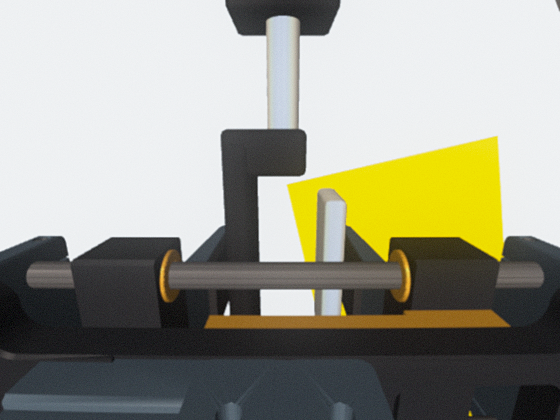

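Wrist view: tool level and aligned, shaft straight ahead (283,70), trigger released. Insert around the right-hand tin, then squeeze.

>>> carry_out(increments=[[[0,0,0],[0,0,8],1],[[0,0,0],[-1,0,26],1],[[0,0,0],[-1,0,50],1],[[0,0,0],[-1,0,76],1],[[0,0,0],[-1,0,100],1],[[0,0,0],[-1,0,120],1],[[0,0,0],[-1,0,136],1],[[0,0,0],[-1,0,146],1],[[0,0,0],[-1,0,150],1],[[0,0,0],[-1,0,150],1]], force=8)

```text
time_s: 5.38
ee_pos: [607.1, 132.0, 200.6]
ee_rot: [-90.0, 0.0, -8.4]
force: [0.1, 0.0, -2.3]
gripper_width: 59.9
```

```bash
python3 - <<'E'
from h import *
g=grab('scene'); i=g['frame'][170:350,280:500]; cv2.imwrite('pics/s2.png',cv2.resize(i,None,fx=3,fy=3,interpolation=cv2.INTER_CUBIC)); delta([607.8,130.4,200.5],-8.4)
E
```

```text
t_s 5.43 pos [606.9 131.3 200.6] yaw -8.46 F [-0.2 -0.5 -3.8] w 60.4 -> wy -0.001 shift [ 1.   0.1 -0.7]
```

View pics/s2.png

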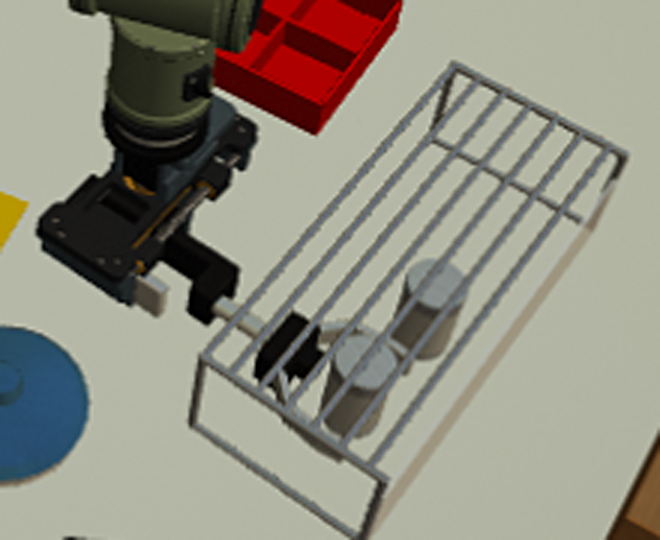

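Crop: near tin (360,385) sits between the open jaws; left jaw (400,345) passes between the tins. Squeeze.

>>> carry_out(increments=[[[0,0,0],[0,0,0],1],[[0,0,0],[0,0,0],1],[[0,0,0],[0,0,0],1],[[0,0,0],[0,0,0],1],[[0,0,0],[0,0,0],1],[[0,0,0],[0,0,0],1],[[0,0,0],[0,0,0],1],[[0,0,0],[0,0,0],1]], force=32)

```text
time_s: 6.1
ee_pos: [606.9, 131.5, 200.7]
ee_rot: [-90.0, 0.0, -8.5]
force: [0.1, -0.0, -3.5]
gripper_width: 50.2
```

>>> carry_out(increments=[[[0,0,0],[0,0,-4],1],[[0,0,0],[0,0,-12],1],[[0,0,0],[0,0,-24],1],[[0,0,0],[0,0,-38],1],[[0,0,0],[0,0,-53],1],[[0,0,0],[0,0,-68],1],[[0,0,0],[0,0,-82],1],[[0,0,0],[0,0,-92],1],[[0,0,0],[0,0,-98],1],[[0,0,0],[0,0,-100],1]], force=32)

```text
time_s: 6.93
ee_pos: [592.0, 31.3, 200.8]
ee_rot: [-90.0, -0.0, -8.6]
force: [0.1, -0.4, -4.1]
gripper_width: 50.5
```

>>> carry_out(increments=[[[0,0,0],[0,0,-4],1],[[0,0,0],[0,0,-14],1],[[0,0,0],[0,0,-28],1],[[0,0,0],[0,0,-42],1],[[0,0,0],[0,0,-55],1],[[0,0,0],[0,0,-64],1],[[0,0,0],[0,0,-68],1],[[0,0,0],[0,0,-70],1],[[0,0,0],[0,0,-70],1]], force=32)

```text
time_s: 7.68
ee_pos: [581.8, -37.1, 200.7]
ee_rot: [-90.0, 0.0, -8.5]
force: [-0.1, 0.0, -4.0]
gripper_width: 50.8
```

```bash
python3 - <<'E'
from h import *
g=grab('scene'); W=cloud(g)
i=g['frame'][130:350,240:500]; cv2.imwrite('pics/s3.png',cv2.resize(i,None,fx=2.5,fy=2.5))
P=W[np.isfinite(W[...,2])]; s=env.state(); f=np.array([.148,.989]); e=s['ee_pos'][:2]+195*f; print('expect',e)
k=(P[:,2]>70)&(P[:,2]<82)&(np.hypot(*(P[:,:2]-e).T)<45); print(k.sum(),np.round(P[k].mean(0),1)); delta(s['ee_pos'])
E
```

```text
expect [610.74943468 156.13209838]
265 [614.8 152.7  75.4]
t_s 7.73 pos [581.9 -36.7 200.7] yaw -8.5 F [-0.3 -0.2 -3.3] w 50.3 -> wy 0.0 shift [0. 0. 0.]
```

View pics/s3.png

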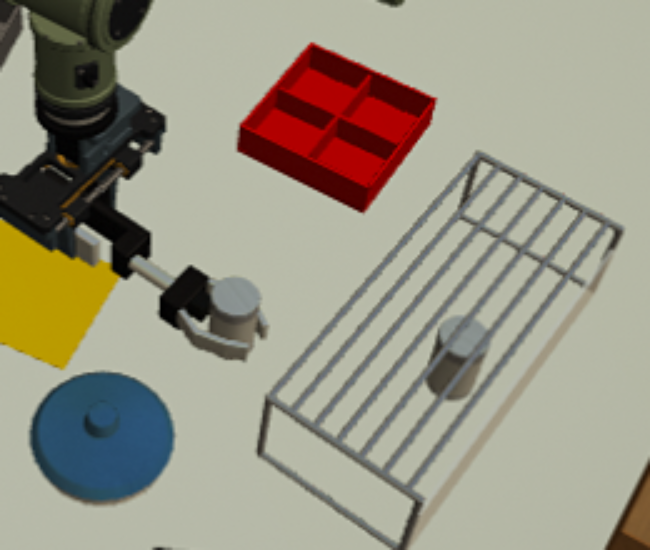

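Tin is out (235,310 in crop), upright; second tin (460,360) still under the riser. Release, retreat 70, shift across.

>>> carry_out(increments=[[[0,0,0],[0,0,0],1],[[0,0,0],[0,0,0],1],[[0,0,0],[0,0,0],1],[[0,0,0],[0,0,0],1],[[0,0,0],[0,0,0],1],[[0,0,0],[0,0,0],1]], force=8)

```text
time_s: 8.23
ee_pos: [581.9, -36.4, 200.8]
ee_rot: [-90.0, -0.0, -8.5]
force: [-0.2, -0.3, -3.3]
gripper_width: 60.2
```

>>> carry_out(increments=[[[0,0,0],[0,0,-4],1],[[0,0,0],[0,0,-14],1],[[0,0,0],[0,0,-28],1],[[0,0,0],[0,0,-42],1],[[0,0,0],[0,0,-55],1],[[0,0,0],[0,0,-64],1],[[0,0,0],[0,0,-68],1],[[0,0,0],[0,0,-70],1],[[0,0,0],[0,0,-70],1]], force=8)

```text
time_s: 8.98
ee_pos: [571.5, -106.4, 200.8]
ee_rot: [-90.0, -0.0, -8.5]
force: [0.5, -0.3, -2.3]
gripper_width: 59.7
```

```bash
python3 - <<'E'
from h import *
g=grab('scene'); W=cloud(g); P=W[np.isfinite(W[...,2])]
for e in((614,153),(547.5,342)):
    k=(P[:,2]>70)&(P[:,2]<82)&(np.hypot(*(P[:,:2]-np.array(e)).T)<40); print(k.sum(),np.round(P[k].mean(0),1))
reacher(g,env.state()['ee_pos'][:2],81.5)
delta([514.6,149.7,200.7],-8.5)
E
```

```text
267 [614.6 153.4  75.4]
216 [548.6 342.2  75.5]
x ext [-60.7 214.2]
-50 40 [10.9 19.7 27.5] | -10 31 [15.3 20.4 32. ] | 10 131 [-40.4  18.   40.9] | 30 118 [-29.6  15.5  31.1] | 50 83 [-25.4  17.   29.5] | 70 139 [-10.2   6.3  29.6] | 90 47 [-5.8 -1.8  8.4] | 110 41 [-7.4 -0.9  8.6] | 130 128 [-24.6  -2.5  25.9] | 150 192 [-35.3   0.8  41.2] | 170 114 [-47.6   8.3  50.8] | 190 83 [-49.9  43.8  54. ] | 210 68 [-49.7 -41.   52.8] | 
t_s 9.03 pos [ 571.5 -105.9  200.7] yaw -8.51 F [-0.1  0.2 -3.2] w 60.2 -> wy -0.0 shift [-9.410e+01  1.000e-01  2.444e+02]
```

>>> carry_out(increments=[[[0,0,0],[-5,0,0],1],[[0,0,0],[-18,0,0],1],[[0,0,0],[-35,0,0],1],[[0,0,0],[-53,0,0],1],[[0,0,0],[-70,0,0],1],[[0,0,0],[-83,0,0],1],[[0,0,0],[-91,0,0],1],[[0,0,0],[-94,0,0],1],[[0,0,0],[-94,0,0],1]], force=8)

```text
time_s: 9.78
ee_pos: [478.1, -91.5, 201.3]
ee_rot: [-90.0, 0.0, -8.5]
force: [-3.5, 2.4, 4.5]
gripper_width: 60.0
```

>>> carry_out(increments=[[[0,0,0],[0,0,5],1],[[0,0,0],[0,0,18],1],[[0,0,0],[0,0,38],1],[[0,0,0],[0,0,60],1],[[0,0,0],[0,0,82],1],[[0,0,0],[0,0,104],1],[[0,0,0],[0,0,124],1],[[0,0,0],[0,0,138],1],[[0,0,0],[0,0,146],1],[[0,0,0],[0,0,150],1]], force=8)

```text
time_s: 10.62
ee_pos: [501.8, 57.4, 201.3]
ee_rot: [-90.1, -0.1, -8.3]
force: [-0.6, -5.4, 6.3]
gripper_width: 59.9
```

>>> carry_out(increments=[[[0,0,0],[0,0,4],1],[[0,0,0],[0,0,14],1],[[0,0,0],[0,0,28],1],[[0,0,0],[0,0,44],1],[[0,0,0],[0,0,60],1],[[0,0,0],[0,0,75],1],[[0,0,0],[0,0,86],1],[[0,0,0],[0,0,92],1],[[0,0,0],[0,0,94],1],[[0,0,0],[0,0,94],1]], force=8)

```text
time_s: 11.45
ee_pos: [515.4, 150.2, 201.2]
ee_rot: [-90.0, -0.1, -8.4]
force: [-0.0, -0.5, 7.0]
gripper_width: 59.9
```

```bash
python3 - <<'E'
from h import *
g=grab('scene'); W=cloud(g); P=W[np.isfinite(W[...,2])]
for e in((614,153),(547.5,342)):
    k=(P[:,2]>70)&(P[:,2]<82)&(np.hypot(*(P[:,:2]-np.array(e)).T)<40); print(k.sum(),np.round(P[k].mean(0),1))
delta([514.6,149.7,200.7],-8.5)
i=g['frame'][130:350,240:500]; cv2.imwrite('pics/s4.png',cv2.resize(i,None,fx=2.5,fy=2.5))
E
```

```text
271 [614.4 153.4  75.1]
212 [548.8 342.2  75.8]
t_s 11.5 pos [515.3 150.1 201.3] yaw -8.37 F [-0.3 -0.8  5.2] w 60.2 -> wy 0.002 shift [-0.7  0.6 -0.5]
```

View pics/s4.png

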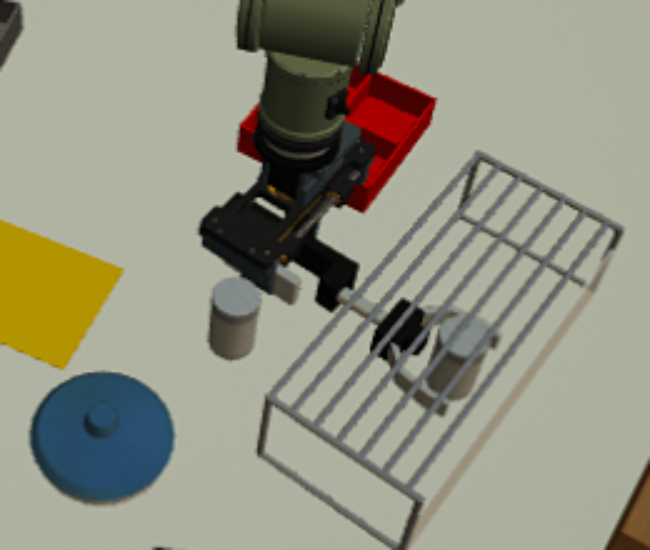

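Tin (460,355) between jaws. Force went from −3 to +6 N (tool now resting on the surface, probably a grip slip) but geometry is right; squeeze.

>>> carry_out(increments=[[[0,0,0],[0,0,0],1],[[0,0,0],[0,0,0],1],[[0,0,0],[0,0,0],1],[[0,0,0],[0,0,0],1],[[0,0,0],[0,0,0],1],[[0,0,0],[0,0,0],1],[[0,0,0],[0,0,0],1],[[0,0,0],[0,0,0],1]], force=32)

```text
time_s: 12.17
ee_pos: [514.1, 150.2, 201.3]
ee_rot: [-90.0, 0.2, -8.5]
force: [-5.2, 1.8, 8.5]
gripper_width: 50.8
```

>>> carry_out(increments=[[[0,0,0],[0,-1,-4],1],[[0,0,0],[0,-2,-12],1],[[0,0,0],[0,-2,-24],1],[[0,0,0],[0,-2,-38],1],[[0,0,0],[0,-2,-53],1],[[0,0,0],[0,-2,-68],1],[[0,0,0],[0,-2,-82],1],[[0,0,0],[0,-2,-92],1],[[0,0,0],[0,-2,-98],1],[[0,0,0],[0,-2,-100],1]], force=32)

```text
time_s: 13.0
ee_pos: [499.6, 49.3, 202.5]
ee_rot: [-90.0, 0.0, -8.6]
force: [-0.9, 0.7, -4.0]
gripper_width: 50.6
```

>>> carry_out(increments=[[[0,0,0],[0,0,-4],1],[[0,0,0],[0,0,-14],1],[[0,0,0],[0,0,-28],1],[[0,0,0],[0,0,-44],1],[[0,0,0],[0,0,-58],1],[[0,0,0],[0,0,-67],1],[[0,0,0],[0,0,-72],1],[[0,0,0],[0,0,-75],1],[[0,0,0],[0,0,-75],1]], force=32)

```text
time_s: 13.75
ee_pos: [488.8, -24.0, 202.7]
ee_rot: [-90.0, -0.0, -8.5]
force: [-0.5, -0.2, -3.9]
gripper_width: 50.7
```

```bash
python3 - <<'E'
from h import *
g=grab('scene'); W=cloud(g); P=W[np.isfinite(W[...,2])]
for e in((614,153),(522,170)):
    k=(P[:,2]>70)&(P[:,2]<82)&(np.hypot(*(P[:,:2]-np.array(e)).T)<40); print(k.sum(),np.round(P[k].mean(0),1))
s=env.state(); reacher(g,s['ee_pos'][:2],81.6); delta(s['ee_pos'])
E
```

```text
267 [614.5 153.3  75.5]
243 [521.9 166.4  75.4]
x ext [-13.9 218.8]
10 111 [-37.1  13.4  36.2] | 30 115 [-25.6  11.3  26.5] | 50 86 [-22.6  10.7  24.6] | 70 129 [-15.    0.4  25.6] | 90 41 [-12.5  -5.6   5.3] | 110 43 [-11.7  -6.2   2.7] | 130 130 [-29.   -6.8  21.1] | 150 148 [-31.9  -8.7  22. ] | 170 67 [-39.4 -29.1   4.3] | 190 79 [-36.6 -27.  -19. ] | 210 120 [-33.  -17.1  18.8] | 
t_s 13.8 pos [488.8 -23.7 202.7] yaw -8.48 F [ 0.2 -0.6 -3.9] w 50.6 -> wy 0.0 shift [0. 0. 0.]
```

Both tins out. Release, retreat, return the reacher to the mat.

>>> carry_out(increments=[[[0,0,0],[0,0,0],1],[[0,0,0],[0,0,0],1],[[0,0,0],[0,0,0],1],[[0,0,0],[0,0,0],1],[[0,0,0],[0,0,0],1],[[0,0,0],[0,0,0],1]], force=9)

```text
time_s: 14.3
ee_pos: [488.8, -23.6, 202.8]
ee_rot: [-90.0, -0.0, -8.5]
force: [-0.6, -1.0, -2.5]
gripper_width: 60.3
```

>>> carry_out(increments=[[[0,0,0],[0,0,-4],1],[[0,0,0],[0,0,-12],1],[[0,0,0],[0,0,-24],1],[[0,0,0],[0,0,-38],1],[[0,0,0],[0,0,-53],1],[[0,0,0],[0,0,-68],1],[[0,0,0],[0,0,-82],1],[[0,0,0],[0,0,-92],1],[[0,0,0],[0,0,-98],1],[[0,0,0],[0,0,-100],1]], force=9)

```text
time_s: 15.13
ee_pos: [473.8, -123.9, 202.8]
ee_rot: [-90.0, -0.0, -8.6]
force: [-0.2, -0.6, -3.6]
gripper_width: 59.8
```

>>> carry_out(increments=[[[0,0,0],[4,-3,-1],1],[[0,-0.02,0],[16,-3,-4],1],[[0,-0.04,0],[38,-3,-10],1],[[0,-0.07,0],[68,-3,-18],1],[[0,-0.11,0],[100,-3,-26],1],[[0,-0.15,0],[134,-3,-35],1],[[0,-0.18,0],[166,-3,-43],1],[[0,-0.21,0],[192,-3,-50],1],[[0,-0.22,0],[208,-3,-55],1],[[0,-0.23,0],[213,-3,-56],1]], force=9)

```text
time_s: 15.97
ee_pos: [679.1, -209.9, 205.5]
ee_rot: [-90.1, -0.2, 4.8]
force: [1.3, 0.2, -3.2]
gripper_width: 59.6
```

```bash
python3 - <<'E'
from h import *
g=grab('scene'); W=cloud(g); P=W[np.isfinite(W[...,2])]
s=env.state(); reacher(g,s['ee_pos'][:2],94.5); delta([676.7,-209.8,200],4.5)
i=g['frame'][150:330,120:400]; cv2.imwrite('pics/s5.png',cv2.resize(i,None,fx=2.5,fy=2.5))
E
```

```text
x ext [-61.6 214.5]
-50 36 [14.1 20.5 31. ] | -10 32 [13.9 19.3 32.9] | 10 148 [-43.3  15.1  38.8] | 30 131 [-32.6  13.8  27.8] | 50 91 [-25.7  13.2  27.7] | 70 149 [-11.7   3.9  30. ] | 90 45 [-7.6 -1.3  7.1] | 110 52 [-7.4 -2.3  9.1] | 130 132 [-24.4  -2.9  25.3] | 150 195 [-40.6   0.4  38.7] | 170 108 [-48.    2.2  50.4] | 190 90 [-49.7  42.7  52.1] | 210 72 [-50.6 -42.9  52.1] | 
t_s 16.02 pos [ 678.4 -209.5  205.3] yaw 4.78 F [ 1.3 -0.9 -4.1] w 60.0 -> wy 0.005 shift [-1.7  5.3 -0.1]
```

View pics/s5.png

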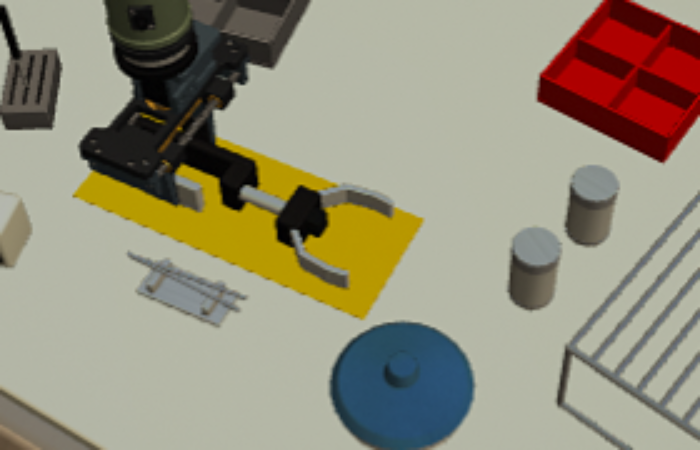

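Reacher is over the mat, jaws open, both tins standing at the right (593,205), (535,268). Lower to contact.

>>> carry_out(increments=[[[0,0,0],[-1,1,0],1],[[0,0,0],[-2,2,0],1],[[0,0,0],[-2,3,0],1],[[0,0,0],[-2,3,0],1],[[0,0,0],[-2,3,0],1]], force=9)

```text
time_s: 16.43
ee_pos: [673.8, -209.2, 203.0]
ee_rot: [-90.0, 0.0, 4.7]
force: [-0.2, -0.5, -2.7]
gripper_width: 59.8
```

>>> carry_out(increments=[[[0,0,0],[0,1,0],1],[[0,0,0],[0,1,0],1],[[0,0,0],[0,1,0],1]])

```text
time_s: 16.68
ee_pos: [674.4, -209.5, 201.8]
ee_rot: [-90.0, -0.0, 4.7]
force: [0.9, 0.1, -2.9]
gripper_width: 60.0
```

>>> carry_out(increments=[[[0,0,0],[0,1,0],1],[[0,0,0],[0,1,0],1],[[0,0,0],[0,1,0],1]])

```text
time_s: 16.93
ee_pos: [674.5, -209.6, 201.3]
ee_rot: [-90.0, -0.0, 4.7]
force: [-1.0, -0.6, 1.5]
gripper_width: 59.7
```

>>> carry_out(increments=[[[0,0,0],[0,1,0],1],[[0,0,0],[0,1,0],1],[[0,0,0],[0,1,0],1]])

```text
time_s: 17.18
ee_pos: [674.4, -209.6, 201.3]
ee_rot: [-90.0, -0.0, 4.7]
force: [-2.7, 1.0, 6.4]
gripper_width: 60.3
```

Contact with the mat. Release and rise, then travel over the first tin.

>>> carry_out(increments=[[[0,0,0],[0,-1,0],0],[[0,0,0],[0,-1,0],0],[[0,0,0],[0,-1,0],0],[[0,0,0],[0,-1,0],0],[[0,0,0],[0,-1,0],0],[[0,0,0],[0,-30,0],0],[[0,0,0],[0,-70,0],0],[[0,0,0],[0,-110,0],0],[[0,0,0],[0,-150,0],0],[[0,0,0],[0,-180,0],0]], force=9)

```text
time_s: 18.02
ee_pos: [674.5, -209.6, 383.7]
ee_rot: [-90.1, -0.2, 4.7]
force: [0.2, -0.2, -0.2]
gripper_width: 91.4
```

```bash
python3 - <<'E'
from h import *
f=grab('wrist'); reacher(f,np.array([674.5,-209.6]),94.7)
g=grab('scene'); W=cloud(g); P=W[np.isfinite(W[...,2])]
h=grab('side'); W=cloud(h); Q=W[np.isfinite(W[...,2])]
for e in((614,152),(522,166),(409,-274)):
  for X in(P,Q):
    k=(X[:,2]>70)&(X[:,2]<82)&(np.hypot(*(X[:,:2]-np.array(e)).T)<32); print(e,k.sum(),np.round(X[k].mean(0),1) if k.sum() else '')
delta([613.5,151.5,350],-32.5)
E
```

```text
x ext [-72.1 198.6]
-50 397 [-26.4  16.6  30.6] | -30 384 [-28.5  17.6  30.5] | -10 388 [-28.2  18.3  31. ] | 10 415 [-27.9  18.   30.4] | 30 431 [-28.6  17.8  31.1] | 50 484 [-8.5 17.4 30.7] | 70 506 [-8.5  7.6 30.1] | 90 258 [-5.4  2.3  8.9] | 110 278 [-5.3  2.2 11.7] | 130 1058 [-22.7   2.2  27. ] | 150 956 [-41.5   2.1  44.9] | 170 349 [-47.3  -0.9  50.3] | 190 354 [-49.6  44.3  52.8] | 
(614, 152) 268 [614.6 153.1  75.3]
(614, 152) 193 [613.5 153.   75.7]
(522, 166) 238 [521.6 166.7  75.3]
(522, 166) 202 [520.5 166.5  75.8]
(409, -274) 163 [ 408.8 -280.1   77.8]
(409, -274) 89 [ 406.1 -276.6   78. ]
t_s 18.17 pos [ 674.7 -209.6  383.4] yaw 4.7 F [ 0.4 -0.1 -1.8] w 91.1 -> wy 0.649 shift [-31.6  32.2 365. ]
```

>>> carry_out(increments=[[[0,0.1,0],[-31,33,367],0.15],[[0,0.2,0],[-31,33,367],0.15],[[0,0.3,0],[-31,33,367],0.15],[[0,0.4,0],[-31,33,367],0.15],[[0,0.5,0],[-31,33,367],0.15],[[0,0.6,0],[-31,33,367],0.15],[[0,0.65,0],[-31,33,367],0.15],[[0,0.65,0],[-31,33,367],0.15],[[0,0.65,0],[-31,33,367],0.15],[[0,0.65,0],[-31,33,367],0.15]], force=20)

```text
time_s: 19.0
ee_pos: [611.5, 159.4, 343.8]
ee_rot: [-90.1, 0.3, -32.2]
force: [1.0, -0.4, 0.6]
gripper_width: 77.4
```

>>> carry_out(increments=[[[0,0,0],[0,0,0],0.15],[[0,0,0],[0,0,0],0.15]])

```text
time_s: 19.17
ee_pos: [613.3, 153.5, 345.3]
ee_rot: [-90.1, 0.1, -32.5]
force: [-0.6, -1.2, -1.0]
gripper_width: 77.5
```

```bash
python3 - <<'E'
from h import *
f=grab('wrist'); W=cloud(f); X=W[np.isfinite(W[...,2])]
k=(X[:,2]>68)&(X[:,2]<84)&(np.hypot(*(X[:,:2]-np.array([614,153])).T)<32); print(k.sum(),np.round(X[k].mean(0),1) if k.sum() else '')
delta([614,153,232],-32.5)
E
```

```text
1946 [613.7 151.8  74.4]
t_s 19.22 pos [613.6 152.8 345.6] yaw -32.58 F [ 0.2 -1.1 -0.3] w 77.3 -> wy -0.001 shift [  0.4 113.6   0.6]
```

>>> carry_out(increments=[[[0,0,0],[0,30,0],0.15],[[0,0,0],[0,65,0],0.15],[[0,0,0],[0,95,0],0.15],[[0,0,0],[0,110,0],0.15],[[0,0,0],[0,114,0],0.15],[[0,0,0],[0,114,0],0.15],[[0,0,0],[0,114,0],1],[[0,0,0],[0,114,0],1],[[0,0,0],[0,114,0],1],[[0,0,0],[0,114,0],1]], force=20)

```text
time_s: 20.05
ee_pos: [613.8, 153.6, 234.1]
ee_rot: [-89.9, -0.1, -32.6]
force: [-0.1, -0.3, -0.5]
gripper_width: 53.8
```

>>> carry_out(increments=[[[0,0,0],[0,0,0],1],[[0,0,0],[0,0,0],1],[[0,0,0],[0,0,0],1],[[0,0,0],[0,-10,0],1],[[0,0,0],[0,-30,0],1],[[0,0,0],[0,-50,0],1],[[0,0,0],[0,-65,0],1],[[0,0,0],[0,-75,0],1],[[0,0,0],[0,-80,0],1],[[0,0,0],[0,-80,0],1]])

```text
time_s: 20.88
ee_pos: [613.5, 153.8, 313.9]
ee_rot: [-89.9, -0.1, -32.5]
force: [0.1, 0.9, -1.1]
gripper_width: 43.9
```

```bash
python3 - <<'E'
from h import *
delta([489.4,-341.4,312],-32.5)
E
```

```text
t_s 20.88 pos [613.5 153.8 313.9] yaw -32.54 F [ 0.1  0.9 -1.1] w 43.9 -> wy -0.001 shift [ 161.7    1.5 -484.2]
```

>>> carry_out(increments=[[[0,0,0],[3,0,-8],1],[[0,0,0],[10,0,-28],1],[[0,0,0],[19,0,-56],1],[[0,0,0],[29,0,-86],1],[[0,0,0],[39,0,-116],1],[[0,0,0],[49,0,-146],1],[[0,0,0],[59,0,-176],1],[[0,0,0],[69,0,-206],1],[[0,0,0],[79,0,-236],1],[[0,0,0],[89,0,-266],1]])

```text
time_s: 21.72
ee_pos: [544.1, -120.2, 311.4]
ee_rot: [-90.1, 0.2, -32.5]
force: [-0.3, 0.8, -1.1]
gripper_width: 43.8
```

>>> carry_out(increments=[[[0,0,0],[10,0,-30],1],[[0,0,0],[20,0,-60],1],[[0,0,0],[30,0,-90],1],[[0,0,0],[40,0,-120],1],[[0,0,0],[50,0,-150],1],[[0,0,0],[60,0,-180],1],[[0,0,0],[68,0,-202],1],[[0,0,0],[72,0,-214],1],[[0,0,0],[73,0,-218],1],[[0,0,0],[73,0,-218],1]])

```text
time_s: 22.55
ee_pos: [489.1, -341.9, 311.9]
ee_rot: [-90.0, 0.1, -32.6]
force: [-0.3, 0.3, -0.2]
gripper_width: 43.3
```

>>> carry_out(increments=[[[0,0,0],[0,0,0],1],[[0,0,0],[0,0,0],1]])

```text
time_s: 22.72
ee_pos: [489.9, -340.2, 312.6]
ee_rot: [-90.0, 0.1, -32.5]
force: [0.6, 0.3, -0.9]
gripper_width: 43.3
```

```bash
python3 - <<'E'
from h import *
g=grab('scene'); h=grab('side')
i=g['frame'][90:210,140:300]; j=h['frame'][110:230,250:410]; cv2.imwrite('pics/c1.png',cv2.resize(np.hstack([i,j]),None,fx=2.5,fy=2.5))
for n in (g,h):
    W=cloud(n); X=W[np.isfinite(W[...,2])]; k=(X[:,2]>36)&(X[:,2]<44)&(np.hypot(X[:,0]-445,X[:,1]+313)<115); print(cv2.minAreaRect(X[k,:2].astype(np.float32)))
delta([489.4,-341.4,240],-32.5)
E
```

```text
((445.3423156738281, -311.97607421875), (160.89967346191406, 156.03431701660156), 12.102215766906738)
((445.52044677734375, -314.256591796875), (152.29441833496094, 161.8972625732422), 12.28840160369873)
t_s 22.82 pos [ 490.1 -340.3  312.8] yaw -32.45 F [-0.4  0.1 -0.2] w 43.2 -> wy 0.001 shift [ 0.1 72.8 -1.3]
```

View pics/c1.png

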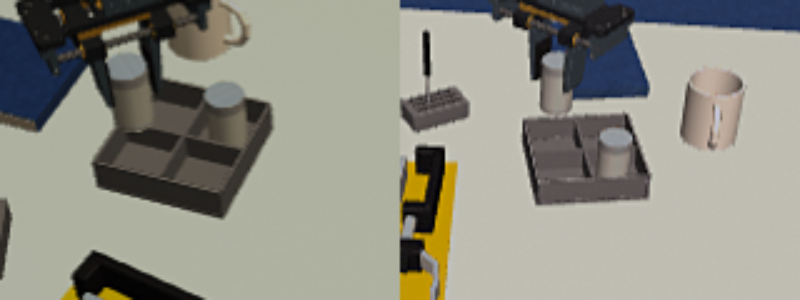

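Views: tin held upright above the crate; stored tin in the cell nearest the robot's left; the target cell is empty. Lower.

>>> carry_out(increments=[[[0,0,0],[0,10,0],1],[[0,0,0],[0,25,-1],1],[[0,0,0],[0,40,-1],1],[[0,0,0],[0,55,-1],1],[[0,0,0],[0,66,-1],1],[[0,0,0],[0,71,-1],1],[[0,0,0],[0,74,-1],1],[[0,0,0],[0,74,-1],1]])

```text
time_s: 23.48
ee_pos: [489.2, -342.2, 238.3]
ee_rot: [-90.0, 0.0, -32.5]
force: [0.4, 0.1, -0.9]
gripper_width: 43.6
```

>>> carry_out(increments=[[[0,0,0],[0,1,0],1],[[0,0,0],[0,2,0],1],[[0,0,0],[0,2,0],1]])

```text
time_s: 23.73
ee_pos: [489.4, -342.5, 237.5]
ee_rot: [-90.0, -0.1, -32.5]
force: [0.5, -1.0, -0.1]
gripper_width: 43.2
```

>>> carry_out(increments=[[[0,0,0],[0,1,0],1],[[0,0,0],[0,1,0],1],[[0,0,0],[0,1,0],0.2],[[0,0,0],[0,1,0],0.2],[[0,0,0],[0,1,0],0.2],[[0,0,0],[0,1,0],0.2],[[0,0,0],[0,-20,0],0.2],[[0,0,0],[0,-50,0],0.2],[[0,0,0],[0,-85,0],0.2],[[0,0,0],[0,-110,0],0.2]])

```text
time_s: 24.57
ee_pos: [489.3, -342.5, 349.1]
ee_rot: [-90.0, -0.1, -32.5]
force: [0.8, -0.8, 1.0]
gripper_width: 72.7
```

```bash
python3 - <<'E'
from h import *
g=grab('scene'); h=grab('side')
for n in (g,h):
    W=cloud(n); X=W[np.isfinite(W[...,2])]
    for e in((489.4,-341.4),(409,-277),(521,166.6)):
        k=(X[:,2]>65)&(X[:,2]<83)&(np.hypot(*(X[:,:2]-np.array(e)).T)<33); print(e,k.sum(),np.round(X[k].mean(0),1) if k.sum() else '')
delta([521,166.5,350],-32.5)
E
```

```text
(489.4, -341.4) 191 [ 491.9 -340.5   76.9]
(409, -277) 195 [ 410.  -278.7   76.6]
(521, 166.6) 265 [522.9 167.2  74.6]
(489.4, -341.4) 106 [ 488.5 -339.    77.3]
(409, -277) 123 [ 405.2 -276.3   77.3]
(521, 166.6) 224 [520.4 167.9  75.1]
t_s 24.67 pos [ 490.  -343.   351.7] yaw -32.55 F [ 0.2  0.1 -0.3] w 72.9 -> wy -0.001 shift [-248.    -1.1  446.1]
```

>>> carry_out(increments=[[[0,0,0],[-8,0,15],0.2],[[0,0,0],[-24,0,44],0.2],[[0,0,0],[-40,0,72],0.2],[[0,0,0],[-56,0,101],0.2],[[0,0,0],[-72,0,130],0.2],[[0,0,0],[-88,0,158],0.2],[[0,0,0],[-104,0,187],0.2],[[0,0,0],[-120,0,216],0.2],[[0,0,0],[-136,0,245],0.2],[[0,0,0],[-150,0,270],0.2]])

```text
time_s: 25.5
ee_pos: [506.8, -31.3, 345.1]
ee_rot: [-90.1, 0.2, -32.5]
force: [0.5, -0.3, 0.2]
gripper_width: 72.7
```

>>> carry_out(increments=[[[0,0,0],[-16,0,29],0.2],[[0,0,0],[-32,0,58],0.2],[[0,0,0],[-48,0,87],0.2],[[0,0,0],[-64,0,116],0.2],[[0,0,0],[-80,0,145],0.2],[[0,0,0],[-92,0,166],0.2],[[0,0,0],[-98,0,177],0.2],[[0,0,0],[-98,0,177],0.2],[[0,0,0],[-98,0,177],0.2],[[0,0,0],[-98,0,177],0.2]])

```text
time_s: 26.33
ee_pos: [520.2, 166.9, 346.1]
ee_rot: [-90.1, 0.0, -32.6]
force: [-0.6, -0.5, -0.1]
gripper_width: 73.5
```

```bash
python3 - <<'E'
from h import *
f=grab('wrist'); W=cloud(f); X=W[np.isfinite(W[...,2])]
k=(X[:,2]>68)&(X[:,2]<84)&(np.hypot(*(X[:,:2]-np.array([521,167])).T)<32); print(k.sum(),np.round(X[k].mean(0),1) if k.sum() else '')
delta([521,167,232],-32.5)
E
```

```text
1924 [520.5 164.9  74.3]
t_s 26.38 pos [520.3 166.6 346.3] yaw -32.62 F [-0.2  0.  -0.1] w 73.0 -> wy -0.002 shift [  0.4 114.3   0.8]
```

>>> carry_out(increments=[[[0,0,0],[0,30,0],0.2],[[0,0,0],[0,65,0],0.2],[[0,0,0],[0,95,0],0.2],[[0,0,0],[0,110,0],0.2],[[0,0,0],[0,114,0],0.2],[[0,0,0],[0,114,0],0.2],[[0,0,0],[0,114,0],1],[[0,0,0],[0,114,0],1],[[0,0,0],[0,114,0],1],[[0,0,0],[0,114,0],1]], force=20)

```text
time_s: 27.22
ee_pos: [520.9, 167.9, 233.9]
ee_rot: [-89.9, -0.1, -32.5]
force: [-0.8, 0.4, -0.0]
gripper_width: 49.3
```

>>> carry_out(increments=[[[0,0,0],[0,0,0],1],[[0,0,0],[0,0,0],1],[[0,0,0],[0,0,0],1],[[0,0,0],[0,-10,0],1],[[0,0,0],[0,-30,0],1],[[0,0,0],[0,-55,0],1],[[0,0,0],[0,-80,0],1],[[0,0,0],[0,-100,0],1],[[0,0,0],[0,-110,0],1],[[0,0,0],[0,-110,0],1]])

```text
time_s: 28.05
ee_pos: [520.8, 168.1, 345.1]
ee_rot: [-89.8, -0.2, -32.5]
force: [0.7, -0.6, -1.3]
gripper_width: 43.3
```

```bash
python3 - <<'E'
from h import *
delta([417.2,-357.4,342],-32.5)
E
```

```text
t_s 28.05 pos [520.8 168.1 345.1] yaw -32.54 F [ 0.7 -0.6 -1.3] w 43.3 -> wy -0.001 shift [ 195.3    1.9 -498.7]
```

>>> carry_out(increments=[[[0,0,0],[3,0,-8],1],[[0,0,0],[11,0,-28],1],[[0,0,0],[22,0,-56],1],[[0,0,0],[34,0,-86],1],[[0,0,0],[46,0,-117],1],[[0,0,0],[58,0,-148],1],[[0,0,0],[70,0,-179],1],[[0,0,0],[82,0,-210],1],[[0,0,0],[94,0,-241],1],[[0,0,0],[106,0,-271],1]])

```text
time_s: 28.88
ee_pos: [462.4, -119.3, 340.8]
ee_rot: [-90.1, 0.2, -32.6]
force: [0.7, -0.7, -1.7]
gripper_width: 43.6
```

>>> carry_out(increments=[[[0,0,0],[12,0,-30],1],[[0,0,0],[24,0,-60],1],[[0,0,0],[36,0,-92],1],[[0,0,0],[48,0,-122],1],[[0,0,0],[60,0,-153],1],[[0,0,0],[72,0,-184],1],[[0,0,0],[82,0,-209],1],[[0,0,0],[88,0,-224],1],[[0,0,0],[89,0,-228],1],[[0,0,0],[89,0,-228],1]])

```text
time_s: 29.72
ee_pos: [415.5, -358.3, 340.9]
ee_rot: [-90.0, 0.2, -32.7]
force: [-0.0, -0.2, -1.2]
gripper_width: 43.9
```

>>> carry_out(increments=[[[0,0,0],[0,0,0],1],[[0,0,0],[0,0,0],1]])

```text
time_s: 29.88
ee_pos: [416.4, -356.5, 342.1]
ee_rot: [-90.0, 0.1, -32.5]
force: [-0.1, 0.6, -1.4]
gripper_width: 43.3
```

```bash
python3 - <<'E'
from h import *
delta([417.2,-357.4,238.5],-32.5)
g=grab('scene'); h=grab('side')
i=g['frame'][90:210,140:300]; j=h['frame'][110:230,250:410]; cv2.imwrite('pics/c2.png',cv2.resize(np.hstack([i,j]),None,fx=2.5,fy=2.5))
E
```

```text
t_s 29.88 pos [ 416.4 -356.5  342.1] yaw -32.49 F [-0.1  0.6 -1.4] w 43.3 -> wy 0.0 shift [  1.4 103.6  -0.4]
```

View pics/c2.png

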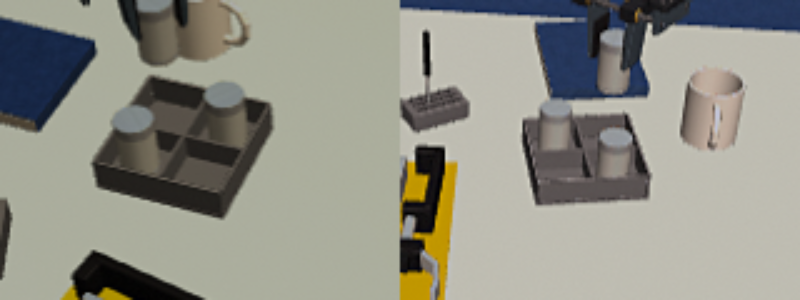

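First tin stands in its cell (135,135); target back cell is empty. Lower the second.

>>> carry_out(increments=[[[0,0,0],[1,15,0],1],[[0,0,0],[1,35,0],1],[[0,0,0],[1,55,0],1],[[0,0,0],[1,72,0],1],[[0,0,0],[1,86,0],1],[[0,0,0],[1,96,0],1],[[0,0,0],[1,101,0],1],[[0,0,0],[1,104,0],1],[[0,0,0],[1,105,0],1],[[0,0,0],[1,105,0],1]])

```text
time_s: 30.82
ee_pos: [417.6, -358.2, 238.3]
ee_rot: [-90.0, -0.1, -32.5]
force: [-1.1, 0.7, -1.4]
gripper_width: 44.0
```

>>> carry_out(increments=[[[0,0,0],[0,1,0],1],[[0,0,0],[0,1,0],1],[[0,0,0],[0,1,0],0.3],[[0,0,0],[0,1,0],0.3],[[0,0,0],[0,1,0],0.3],[[0,0,0],[0,1,0],0.3],[[0,0,0],[0,-20,0],0.3],[[0,0,0],[0,-50,0],0.3],[[0,0,0],[0,-85,0],0.3],[[0,0,0],[0,-120,0],0.3]])

```text
time_s: 31.65
ee_pos: [417.1, -358.0, 358.7]
ee_rot: [-90.0, 0.1, -32.5]
force: [0.5, -0.7, -0.7]
gripper_width: 63.9
```

>>> carry_out(increments=[[[0,0,0],[0,-40,0],0.3],[[0,0,0],[0,-80,0],0.3],[[0,0,0],[0,-80,0],0.3],[[0,0,0],[0,-80,0],0.3]])

```text
time_s: 31.98
ee_pos: [417.4, -358.2, 440.5]
ee_rot: [-90.1, -0.4, -32.5]
force: [0.2, 0.6, -2.0]
gripper_width: 64.1
```

```bash
python3 - <<'E'
from h import *
g=grab('scene'); h=grab('side')
for n in (g,h):
    W=cloud(n); X=W[np.isfinite(W[...,2])]
    for e in((489.4,-341.4),(417,-357.4),(409,-277)):
        k=(X[:,2]>65)&(X[:,2]<83)&(np.hypot(*(X[:,:2]-np.array(e)).T)<33); print(e,k.sum(),np.round(X[k].mean(0),1) if k.sum() else '')
    reacher(n,np.array([674.5,-209.6]),94.7)
    k=(X[:,2]>12)&(X[:,2]<150)
    for nm,e,r in(('bowl',(787,114.5),85),('tweez',(784.5,-128),75),('stand',(669,-415.5),75)):
        q=k&(np.hypot(*(X[:,:2]-np.array(e)).T)<r)&((X[:,0]>735) if nm=='tweez' else True); print(nm,np.round(cv2.minAreaRect(X[q,:2].astype(np.float32))[0],1))
cv2.imwrite('pics/f.png',np.hstack([cv2.resize(g['frame'][80:340,80:460],None,fx=1.05,fy=1.05),cv2.resize(h['frame'][100:360,130:510],None,fx=1.05,fy=1.05)])); delta([400,-300,400])
E
```

```text
(489.4, -341.4) 193 [ 492.1 -340.1   77. ]
(417, -357.4) 178 [ 420.5 -357.5   77. ]
(409, -277) 194 [ 409.7 -278.5   76.4]
x ext [-76.3 208.4]
-50 93 [-15.5  31.4  44.4] | -30 104 [-17.   29.9  45.4] | -10 104 [-17.3  28.1  42.7] | 10 105 [-19.6  -6.6  41.9] | 30 99 [-20.   27.9  41.5] | 50 106 [-0.8 17.  43.2] | 70 108 [ 1.3 15.4 40. ] | 90 38 [ 2.9  8.  17.1] | 110 47 [-14.9   6.1  22.6] | 130 151 [-20.8   5.1  33.1] | 150 177 [-38.6   7.8  50.4] | 170 72 [-43.1  46.8  56.6] | 190 65 [-46.  -37.4  57.3] | 210 37 [-45.9  48.1  55.6] | 
bowl [785.7 115.1]
tweez [ 786.2 -127.2]
stand [ 669.9 -413.9]
(489.4, -341.4) 109 [ 488.1 -338.    77.1]
(417, -357.4) 107 [ 416.4 -354.9   77.3]
(409, -277) 128 [ 405.  -275.9   77.2]
x ext [-77.9 206.8]
-50 33 [-13.7  25.4  46. ] | -30 33 [-15.6  31.6  44.5] | -10 33 [-15.3  33.1  43.2] | 10 36 [-17.2  -5.9  41.1] | 30 40 [-16.9  -7.1  41.9] | 50 47 [ 1.9 28.4 40.8] | 70 73 [ 2.7 19.1 38.2] | 90 21 [ 2.2 11.6 17.8] | 110 23 [-13.7   8.3  26.1] | 130 92 [-18.1   5.9  33.5] | 150 111 [-36.6   8.7  48.3] | 170 29 [-42.7 -36.2  55.4] | 190 27 [-44.3 -38.5  56.5] | 210 19 [-43.3  48.6  54.4] | 
bowl [784.3 114.6]
tweez [ 785.1 -128.8]
stand [ 668.9 -415.1]
t_s 32.08 pos [ 417.  -357.9  436.7] yaw -32.54 F [-0.8 -0.6 -1.1] w 64.1 -> wy 0.0 shift [-45.5  36.8  39.7]
```

View pics/f.png

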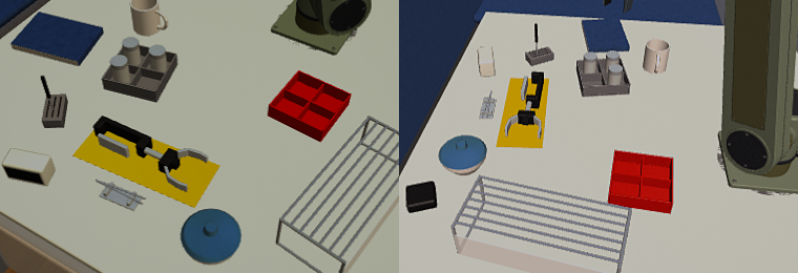

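All three crate tins stand in separate cells. The reacher was knocked about 10 mm while I was away, but it is still flat, fully on the mat, with its bars 60 mm apart (trigger released). The bystanders haven't moved. Handing in.

```bash
python3 -c "
from h import *
print(env.job_done())"
```

```text
the job is handed in; nothing more can be done
None
```

The job is done and handed in at about 32 s. I drew both tins out from under the riser one after the other with the reacher. They now stand upright in two empty crate cells, and the stored tin is untouched in its own. The gripper touched neither tin until it was out in front.

**Last checks:**
- **Tins:** both cameras show three tin tops at about 77 mm, each in its own cell.
- **Reacher:** it lies flat on the mat with the trigger released (bars 60 mm apart). Sometime after I set it down it was knocked about 10 mm and turned about 2–3°. I left it there because its whole outline is still inside the mat, with about 6 mm to spare at the left jaw.
- **Bystanders:** the bowl, tweezer rest and file stand are within about 3 mm of where I first measured them, which is roughly the measuring error. The red look-alike crate was never touched.

**One disagreement:** while I moved the reacher to the second tin, the vertical force changed from about −3 N to +5 to 8 N. The tool had probably slipped a few millimetres in the grip and was sliding on the surface. That did no harm, and I raised the arm 2 mm for the pull.

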